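# Lay out the sample-taking tray

## Robot

A 7-joint arm with a two-finger parallel gripper is mounted at the origin on a cart in front of the work surface, level with it; the furniture and walls round the work are solid. World frame = base frame: x ahead of the robot, y to its left, z up, the work surface at z = 0. Lengths are in m, angles in rad, forces in N, time in s.
With the tool pointing down it reaches from about 0.425 to 0.95 m from the base axis. Payload 4.7 kg.
Tool frame: the origin (TCP) lies between the finger pads; the fingertips stand 25 mm ahead of it and the grasp point (between the pads) lies 6 mm ahead of it; z points along the fingers, y is the line along which they close (so a half turn about z gives the same grasp; the last joint's range is limited). The gripper opens to 85 mm and grips with 20 to 120 N. Pads are 22 mm wide; open, the fingers measure 114 mm over their backs; the gripper's body (76 mm by 85 mm) begins 54 mm behind the grasp point. The pads swing forward as they close: fully open they stand 13 mm farther back than shut.
Start: joints at [1.187, 0.469, -0.049, 1.532, 0.024, 1.141, -0.082], TCP at [0.235, -0.633, 0.256] pointing down, gripper open.
Joint ranges: [-2.59, 2.59], [-0.33, 1.99], [-1.39, 1.29], [0.1, 2.45], [-1.04, 4.18], [0.21, 1.99], [-2.66, 2.66]. Speed limits (rad/s): [2.57, 2.57, 3.14, 3.14, 3.14, 3.14, 3.14].

## Interface

Orientations are given as a 3x3 rotation matrix whose columns are the frame's x, y, z axes.
In Python, from rig import * gives the robot as it stands. Calls block until the motion is done:
- movep(position, orientation): joint-space move of the TCP to a pose.
- move_l(position, attitude=None, feed=0.15, until_force=None): straight line of the TCP; attitude=None keeps the orientation; feed is the mean speed in m/s. With until_force (N) it stops when the force on the tool has changed by that much, and returns True; else False.
- move_joints(angles): joint-space move.
- command_gripper(opening, newtons=None): finger opening in m; newtons is the grip in N (None keeps the last); returns when the fingers have stopped.
- sleep(seconds).
- inverse_kinematics(position, orientation): joint angles nearest the present ones, or None.
- sense(): the state.
- camera(name): name is "scene" or "top" or "wrist"; returns (picture, depth): 400x640x3 uint8, red, green, blue; 400x640 float32, m along the optical axis (not along the pixel's ray), 0 where there is no reading.
- camera_params(name): a dict with "K" (3x3 intrinsics, pixels), "dist" ([k1, k2, p1, p2, k3] as OpenCV has them; the pictures are not rectified), "position" and "rotation" of the camera in the world; the wrist camera has in their place "tool_from_camera" (4x4, takes a point from camera to tool coordinates, whose origin is the TCP and whose axes are the flange's). Camera axes: x right, y down, z forward; pixel columns grow to the right and rows downward; lengths in m; the calibration is good to about 2 mm. A picture is of the moment at which its call begins: read the wrist's pose just before it. camera_params takes no time and is no camera call.
A pose or a line that the arm cannot do raises Unreachable and nothing moves.
- finish_job(): hands the job in; it is judged then, once.
The state is a dict: "time_s": time; "joint_pos": joint angles; "qd": joint speeds; "joint_efforts": joint torques, N m; "position": TCP position; "tcp_rot": TCP orientation; "wrist_force": force on the tool from outside, world axes, zero at the start; "ft_torque": the same for the moment, N m; "finger_gap": finger opening in m; "gripper_force": force on a finger pad.
Only numpy, scipy, OpenCV 4.12 (cv2) and the standard library are available. Lean on these libraries where they do the work, as an engineer would, in place of code of your own. Each camera call takes 0.05 s, during which the arm holds its last target. There are 200 camera calls.

## Task

Lay out the steel tray for taking a sample: put the thick marker in the compartment nearest the roll of tape, the forceps in the compartment nearest the clear cup, and the tube in the compartment between those two, each lying flat lengthwise in its compartment. Set the white lid centred and level on top of the clear cup. Leave the cup, the roll of tape and the tray standing where they are.

Things in the scene. Friction and masses are not known exactly. Their poses are not given: they have to be found in the camera images.
- tube: capped conical sample tube, clear white with a blue screw cap, 119 mm long, 17 mm body, 22 mm cap, lying; grasp across the body at its middle. Long axis = its y (cap end at -y), z up, origin at the middle of its underside. Starts lying flat on the table or the counter.
- marker: thick permanent marker, white barrel with a black cap, 134 mm long, 16 to 18 mm thick; grasp across the middle (a thinner dark marker with a blue cap is a bystander). Long axis = its y (cap end at -y), z up, origin at the middle of its underside. Starts lying flat on the table or the counter.
- forceps: plain steel dissecting forceps (tweezers), closed, 104 mm long, 15 mm wide, 10 mm high; grasp across the width at the middle. Long axis = its y, z up, origin at the middle of its underside. Starts lying flat on the table or the counter.
- lid: round white screw lid, ribbed edge, 60 mm across, 15 mm high, solid; origin at the centre of its underside, z up. Starts lying right way up on the table or the counter.
- cup: clear open-topped specimen cup, 59 mm across, 66 mm high, standing loose beside the tray (tape on one side of it, cup on the other, either way round); origin at the centre of its underside. The lid rests on its flat rim at 66 mm (it does not screw).
- tape: roll of white label tape lying flat, 76 mm across, 19 mm high, standing loose beside the tray (tape on one side of it, cup on the other, either way round); origin at the centre of its underside
- tray: low steel tray, fixed; 164 mm long (its x, away from the robot), 170 mm wide (its y, leftward), rim 9 mm high, floor 3 mm thick; two 3 mm dividers along x, tops 8 mm above the table, part it into three compartments. Origin: centre of its underside. A tall cabinet walls the table's right edge and the counter's end: its near corner is 0.54 m from the robot's axis, 15 deg right of ahead
- bay_left (a point): one of the tray's three equal compartments, 156 x 52 mm inside, 6 mm deep at the rim, lengthwise along x; the point is the centre of its floor, 3 mm above the table; axes as the tray's; the one at the tray's +y side, 55 mm from the middle one
- bay_mid (a point): one of the tray's three equal compartments, 156 x 52 mm inside, 6 mm deep at the rim, lengthwise along x; the point is the centre of its floor, 3 mm above the table; axes as the tray's; the middle one
- bay_right (a point): one of the tray's three equal compartments, 156 x 52 mm inside, 6 mm deep at the rim, lengthwise along x; the point is the centre of its floor, 3 mm above the table; axes as the tray's; the one at the tray's -y side, 55 mm from the middle one

How it is judged:
At the end, for the whole second after the job is handed in: Tube in the middle compartment, forceps in the one on the cup's side, marker in the one on the tape's side: flat, lengthwise (0.25 rad), within 20 mm of its centre line, 30 mm along it; lid level on the cup within 10 mm of centre; cup and tape moved under 30 mm; all released, at rest (x of tube in the frame of bay_mid between -0.03 and 0.03 m and y of tube in the frame of bay_mid between -0.02 and 0.02 m and z of tube in the frame of bay_mid between -0.005 and 0.014 m and angle between the y axis of tube and the x axis of bay_mid, either way round below 0.25 rad and ((y of cup in the frame of tray above 0 m and (x of forceps in the frame of bay_left between -0.03 and 0.03 m and y of forceps in the frame of bay_left between -0.02 and 0.02 m and z of forceps in the frame of bay_left between -0.005 and 0.014 m and angle between the y axis of forceps and the x axis of bay_left, either way round below 0.25 rad) and (x of marker in the frame of bay_right between -0.03 and 0.03 m and y of marker in the frame of bay_right between -0.02 and 0.02 m and z of marker in the frame of bay_right between -0.005 and 0.014 m and angle between the y axis of marker and the x axis of bay_right, either way round below 0.25 rad)) or (y of cup in the frame of tray below 0 m and (x of forceps in the frame of bay_right between -0.03 and 0.03 m and y of forceps in the frame of bay_right between -0.02 and 0.02 m and z of forceps in the frame of bay_right between -0.005 and 0.014 m and angle between the y axis of forceps and the x axis of bay_right, either way round below 0.25 rad) and (x of marker in the frame of bay_left between -0.03 and 0.03 m and y of marker in the frame of bay_left between -0.02 and 0.02 m and z of marker in the frame of bay_left between -0.005 and 0.014 m and angle between the y axis of marker and the x axis of bay_left, either way round below 0.25 rad))) and horizontal distance between lid and cup below 0.01 m and z of lid in the frame of cup between 0.06 and 0.072 m and angle between lid's own z axis and vertical below 0.12 rad and linear speed of each of tube, marker, forceps, lid below 0.02 m/s and contact force between the fingers and tube below 0.1 N and contact force between the fingers and marker below 0.1 N and contact force between the fingers and forceps below 0.1 N and contact force between the fingers and lid below 0.1 N and distance of each of cup, tape from where it was at the start of the episode below 0.03 m); the robot touches nothing.
It fails at once if the cup or the tape is pushed away or the cup tipped over (distance of any of cup, tape from where it was at the start of the episode above 0.04 m or angle between cup's own z axis and vertical above 0.4 rad).
It also fails if it takes over 128 s, if anything falls off the work surface, if the arm or the gripper's body presses on something with over 40 N, if the wrist force passes 120 N, or if a joint passes its speed limit or range.

## Working session

There is one attempt and no reset: what is moved stays moved. The work goes in short steps, each a Python script; the robot and the scene stay as the last script left them, time stands still between calls to the robot, and variables do not carry over. Pictures are saved under pics/ and viewed, at most 14 in all, crops included, and the job is handed in when it is done.

```bash
mkdir -p pics; cat > look.py <<'E'
from rig import *
import cv2, numpy as np, pickle
def snap(n,tag):
    s=sense(); p,d=camera(n); P=camera_params(n)
    cv2.imwrite(f'pics/{tag}.png',cv2.cvtColor(p,cv2.COLOR_RGB2BGR))
    pickle.dump((s,p,d,P),open(f'pics/{tag}.pkl','wb'))
E
python3 - <<'E'
from look import *
for n in('scene','top'):
    snap(n,n+'0'); P=camera_params(n); print(n,P)
s=sense();print(s)
E
```

```text
scene {'K': array([[403.18204001,   0.        , 317.49117765],
       [  0.        , 403.18204001, 196.69232881],
       [  0.        ,   0.        ,   1.        ]]), 'dist': array([0.02944319, 0.        , 0.        , 0.        , 0.        ]), 'position': array([0.10062417, 0.95789348, 0.70227948]), 'rotation': array([[-0.91076665, -0.21327233,  0.35358028],
       [-0.41255754,  0.50593377, -0.75751389],
       [-0.01733145, -0.8357906 , -0.54877472]])}
top {'K': array([[459.06713871,   0.        , 315.63377009],
       [  0.        , 459.06713871, 201.02447701],
       [  0.        ,   0.        ,   1.        ]]), 'dist': array([-0.03420177,  0.        ,  0.        ,  0.        ,  0.        ]), 'position': array([0.32834574, 0.01163942, 1.20086163]), 'rotation': array([[ 2.09687500e-02, -9.82742790e-01,  1.83784983e-01],
       [-9.99769569e-01, -2.14562126e-02, -6.63928680e-04],
       [ 4.59580080e-03, -1.83728712e-01, -9.82966245e-01]])}
{'time_s': 0.1, 'joint_pos': array([ 1.18710068,  0.46939769, -0.04863688,  1.53354044,  0.02409669,
        1.14097827, -0.08228859]), 'qd': array([ 3.21273226e-04, -3.38377492e-03, -1.78643845e-04, -3.18631201e-03,
        1.62458696e-04,  6.45473709e-04, -8.82474421e-05]), 'joint_efforts': array([ 1.76915968e-03, -5.11512780e+01, -4.65424417e-02, -2.38387549e+01,
        1.07768967e-02,  4.37692812e-03, -9.89466514e-06]), 'position': array([ 0.23437432, -0.63251377,  0.25535597]), 'tcp_rot': array([[ 9.37691186e-01,  3.47469184e-01, -6.37772789e-04],
       [ 3.47469767e-01, -9.37689792e-01,  1.61723664e-03],
       [-3.60931389e-05, -1.73807530e-03, -9.99998489e-01]]), 'wrist_force': array([-0.41022547,  0.87499281,  0.01965012]), 'ft_torque': array([-0.02297709, -0.06287441, -0.00029544]), 'gripper_force': 0.0, 'finger_gap': 0.08520523433518343}
```

View pics/top0.png

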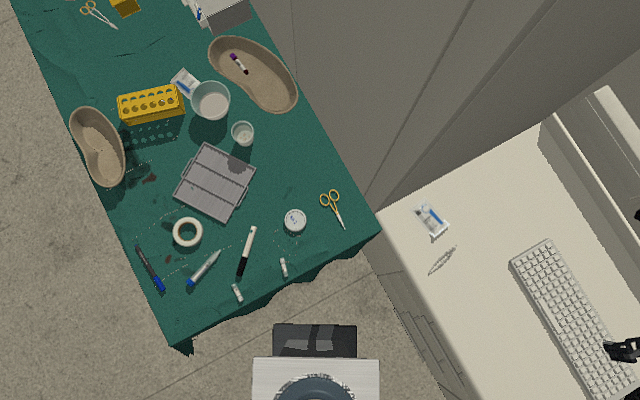

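View pics/scene0.png

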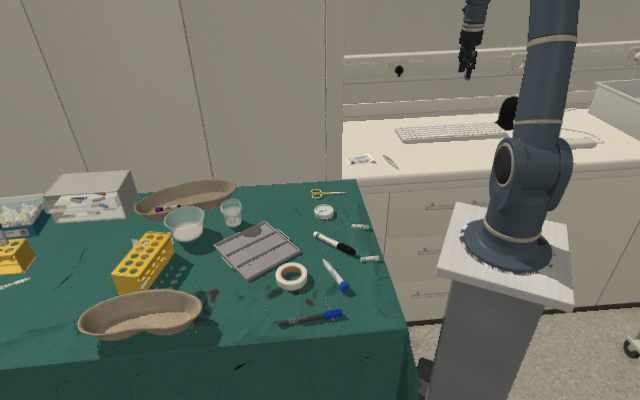

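The top view shows the tray at (215,182), the cup at (243,133) on its far right side and the tape at (187,232) on its near left side. The lid is at (295,220), the marker at (247,250), the tube at (204,267), and the forceps are on the counter at (442,261). In the scene view the forceps are at (391,161), the lid at (324,212), the marker at (334,243) and the tube at (335,275).

```bash
cat >> look.py <<'E'
def load(tag): return pickle.load(open(f'pics/{tag}.pkl','rb'))
def campose(s,P):
    if 'position' in P: return P['rotation'],P['position']
    T=P['tool_from_camera']; R=s['tcp_rot']
    return R@T[:3,:3], R@T[:3,3]+s['position']
def ray(tag,uv):
    s,p,d,P=load(tag); R,c=campose(s,P)
    n=cv2.undistortPoints(np.array([[uv]],float),P['K'],P['dist'])[0,0]
    return c,R@np.array([n[0],n[1],1.])
def onz(tag,uv,z):
    c,r=ray(tag,uv); return c+r*(z-c[2])/r[2]
def dep(tag,uv,w=1):
    s,p,d,P=load(tag); c,r=ray(tag,uv); u,v=map(int,np.round(uv))
    q=d[v-w:v+w+1,u-w:u+w+1]; q=q[q>0]
    return c+r*np.median(q) if len(q) else None
def tri(a,ua,b,ub):
    c1,r1=ray(a,ua);c2,r2=ray(b,ub); A=np.c_[r1,-r2]; t=np.linalg.lstsq(A,c2-c1,rcond=None)[0]
    p,q=c1+r1*t[0],c2+r2*t[1]; return (p+q)/2,np.linalg.norm(p-q)
E
python3 - <<'E'
from look import *
np.set_printoptions(precision=3,suppress=True)
T=dict(tray=(215,182),tape=(187,232),cup=(243,133),lid=(295,220),marker=(247,250),tube=(204,267),forceps=(442,261),corner=(378,200))
S=dict(tray=(257,249),tape=(291,276),cup=(231,213),lid=(324,212),marker=(334,243),tube=(335,275),forceps=(391,161))
for k in T:
    print(k,onz('top0',T[k],0.01),dep('top0',T[k]),tri('top0',T[k],'scene0',S[k]) if k in S else '')
a=cv2.imread('pics/top0.png')
x=cv2.resize(a[120:310,130:350],None,fx=3.1,fy=3.1,interpolation=cv2.INTER_CUBIC)
cv2.imwrite('pics/topcrop.png',x)
print(camera_params('wrist'))
E
```

```text
tray [0.597 0.28  0.01 ] [0.599 0.282 0.   ] (array([ 0.598,  0.282, -0.   ]), np.float64(0.001918239704471602))
tape [0.461 0.345 0.01 ] [0.463 0.348 0.   ] (array([0.461, 0.345, 0.011]), np.float64(0.00020014469754870483))
cup [0.735 0.212 0.01 ] [0.725 0.207 0.038] (array([0.726, 0.208, 0.033]), np.float64(0.0015922540200149027))
lid [0.499 0.064 0.01 ] [0.499 0.064 0.012] (array([0.499, 0.064, 0.005]), np.float64(0.0022704794497963384))
marker [0.418 0.186 0.01 ] [0.418 0.185 0.014] (array([0.417, 0.186, 0.006]), np.float64(0.0032401122797992257))
tube [0.372 0.294 0.01 ] [0.372 0.293 0.018] (array([0.37 , 0.295, 0.005]), np.float64(0.004555927209540262))
forceps [ 0.4   -0.319  0.01 ] [ 0.401 -0.322 -0.   ] (array([ 0.401, -0.32 ,  0.006]), np.float64(0.0010567210890849543))
corner [ 0.557 -0.154  0.01 ] [ 0.533 -0.136  0.138] 
{'K': array([[299.43 ,   0.   , 318.313],
       [  0.   , 299.43 , 201.59 ],
       [  0.   ,   0.   ,   1.   ]]), 'dist': array([-0.029,  0.   ,  0.   ,  0.   ,  0.   ]), 'tool_from_camera': array([[-0.   , -0.965, -0.262,  0.066],
       [ 1.   , -0.   , -0.001,  0.001],
       [ 0.001, -0.262,  0.965, -0.117],
       [ 0.   ,  0.   ,  0.   ,  1.   ]])}
```

View pics/topcrop.png

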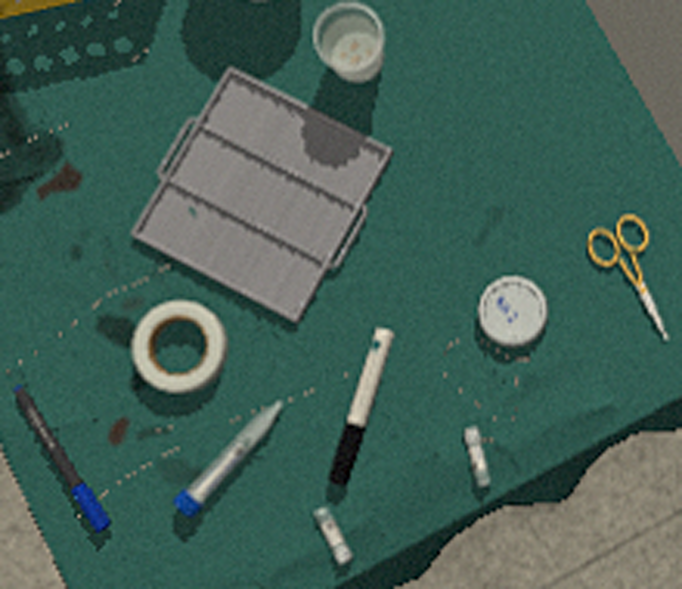

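The crop shows the tray corners at about (230,68), (392,150), (297,322) and (133,235), with dividers running along (205,130)–(352,207). The cup is beyond the far bay and the tape is beyond the near bay. Next I'll look at the forceps from close by.

```bash
python3 - <<'E'
from look import *
np.set_printoptions(precision=4,suppress=True)
C=[(230,68),(392,150),(297,322),(133,235)]
w=np.array([onz('top0',(130+(u+.5)/3.1-.5,120+(v+.5)/3.1-.5),0.009)[:2] for u,v in C]);print(w,w.mean(0))
print([np.linalg.norm(w[i]-w[i-1]) for i in range(4)])
s=sense()
movep([0.38,-0.33,0.22],s['tcp_rot']); snap('wrist','w1'); print(sense()['position'])
move_l([0.40,-0.30,0.16]); snap('wrist','w2'); print(sense()['position'],sense()['time_s'])
a,b=[cv2.imread(f'pics/w{i}.png') for i in(1,2)]
cv2.imwrite('pics/w12.png',cv2.resize(np.vstack([a[:,:],b[:,:]]),None,fx=.75,fy=.75)) 
E
```

```text
[[0.7084 0.3172]
 [0.6375 0.1721]
 [0.4861 0.2456]
 [0.5579 0.3905]] [0.5975 0.2814]
[np.float64(0.16743183089459318), np.float64(0.16155796125970312), np.float64(0.1683527969953038), np.float64(0.1617119025040066)]
[ 0.3797 -0.3317  0.2202]
[ 0.4002 -0.3011  0.1607] 2.0917
```

View pics/w12.png

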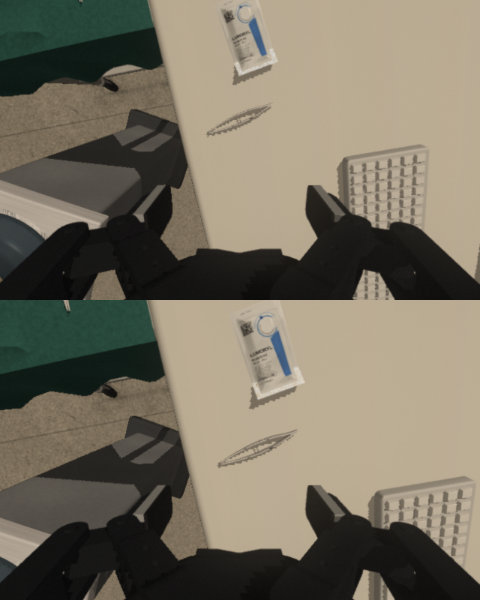

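In the two wrist views the forceps run from (276,180) to (361,140) in w1, and from (291,224) to (397,175) in w2, full scale. The fingers are visible at the bottom of both.

```bash
python3 - <<'E'
from look import *
np.set_printoptions(precision=4,suppress=True)
A=[(276,180),(361,140)];B=[(291,224),(397,175)]
for a,b in zip(A,B): print(tri('w1',a,'w2',b),onz('w1',a,.004),onz('w2',b,.004), dep('w2',b,2))
m=lambda q:tuple(np.mean(q,0))
print(dep('w2',m(B),3),tri('w1',m(A),'w2',m(B)), tri('top0',(442,261),'w2',m(B)))
# segment forceps in w2 : darker/brighter edges against counter
s,p,d,P=load('w2'); x=cv2.resize(p[150:250,260:430],None,fx=4.6,fy=4.6,interpolation=cv2.INTER_CUBIC)
cv2.imwrite('pics/f.png',cv2.cvtColor(x,cv2.COLOR_RGB2BGR))
E
```

```text
(array([ 0.3667, -0.2875,  0.0143]), np.float64(0.0007605190860316428)) [ 0.3645 -0.287   0.004 ] [ 0.3627 -0.2875  0.004 ] [ 0.3612 -0.2876 -0.0002]
(array([ 0.4411, -0.3596,  0.0153]), np.float64(0.004147344592429937)) [ 0.4391 -0.3605  0.004 ] [ 0.4421 -0.364   0.004 ] [ 0.4423 -0.3632  0.0065]
[ 0.4025 -0.3271  0.0007] (array([ 0.404 , -0.3247,  0.0112]), np.float64(0.0019280192473698399)) (array([ 0.4009, -0.3271, -0.0107]), np.float64(0.004091215476131178))
```

View pics/f.png

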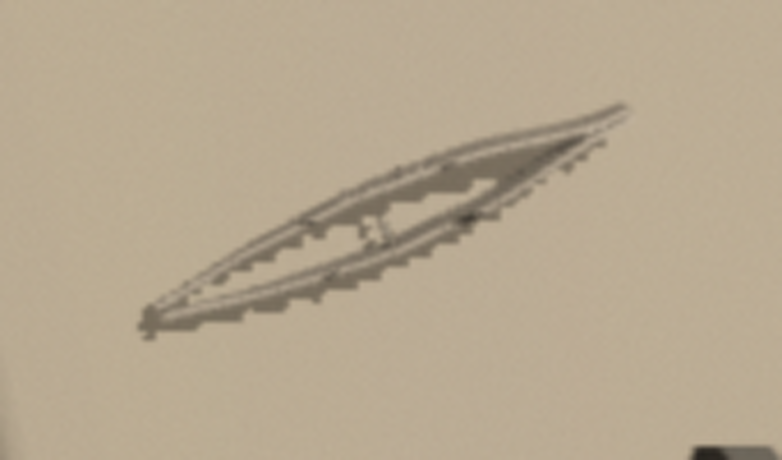

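The crop shows the forceps' ends at (148,315) and (628,107), which is (292,218) and (396.5,173) in w2. The crop also shows the two arms and the bridge near (375,230).

```bash
cat >> look.py <<'E'
def Rz(yaw):  # tool down, tool x along yaw
    c,s=np.cos(yaw),np.sin(yaw); return np.array([[c,s,0],[s,-c,0],[0,0,-1.]])
def st(): 
    s=sense(); print('t%.1f'%s['time_s'],s['position'].round(4),'gap%.4f'%s['finger_gap'],'gf%.1f'%s['gripper_force'],s['wrist_force'].round(1))
E
python3 - <<'E'
from look import *
np.set_printoptions(precision=4,suppress=True)
a,b=onz('w2',(292.2,218.5),.007),onz('w2',(396.5,173.3),.007)
print(a,b,(a+b)/2,np.linalg.norm(a-b))
c=(a+b)/2; yaw=np.arctan2(*(a-b)[[1,0]]); print('yaw',yaw)
for y in (yaw,yaw+np.pi,yaw-np.pi):
    print(y,inverse_kinematics([c[0],c[1],.028],Rz(y)))
print(sense()['joint_pos'])
TR=np.array([.5975,.2814]); ty=np.radians(63.9); X=np.array([np.cos(ty),np.sin(ty)]);Y=np.array([-X[1],X[0]])
for n,k in(('mid',0),('left',.055),('right',-.055)):
    q=TR+k*Y
    for y in(ty,ty-np.pi): print(n,q,y,inverse_kinematics([*q,.03],Rz(y)))
E
```

```text
[ 0.3694 -0.2867  0.007 ] [ 0.4436 -0.362   0.007 ] [ 0.4065 -0.3243  0.007 ] 0.10573559329716267
yaw 2.3489466448716074
2.3489466448716074 [ 0.9978  0.6006 -0.5211  2.0541  0.5102  0.6139  0.9046]
5.4905392984614005 [ 0.5562  0.5398  0.0458  2.08   -0.0471  0.5227 -1.7271]
-0.7926460087181857 [ 0.5562  0.5398  0.0458  2.08   -0.0471  0.5227 -1.7271]
[ 0.7225  0.3099 -0.1935  2.0317  0.0805  0.8068 -0.7349]
mid [0.5975 0.2814] 1.1152653920243765 [-0.1858  0.745  -0.4637  1.7151  0.4423  0.7874 -1.3162]
mid [0.5975 0.2814] -2.0263272615654166 [ 0.2063  1.0734 -1.189   1.6915  1.0815  1.1782  1.3982]
left [0.5481 0.3056] 1.1152653920243765 [-0.2236  0.7133 -0.4965  1.7974  0.4739  0.7517 -1.4264]
left [0.5481 0.3056] -2.0263272615654166 [ 0.1659  1.0398 -1.1884  1.7752  1.0771  1.1398  1.2922]
right [0.6469 0.2572] 1.1152653920243765 [-0.1506  0.7834 -0.4383  1.6219  0.4176  0.8308 -1.2175]
right [0.6469 0.2572] -2.0263272615654166 [ 0.2353  1.1088 -1.1895  1.5973  1.0868  1.2188  1.5025]
```

```bash
cat >> look.py <<'E'
def pick(x,y,yaw,z,pre,N=40,lift=.12):
    R=Rz(yaw); command_gripper(pre)
    movep([x,y,.10],R); hit=move_l([x,y,z],feed=.08,until_force=15); st()
    command_gripper(0.0,N); st(); move_l([x,y,lift],feed=.15); st(); return hit
E
python3 - <<'E'
from look import *
print(pick(.405,-.3240,-.7926,.0275,.04))
print(sense()['joint_pos'].round(3)); snap('wrist','w3'); s,p,d,P=load('w3'); cv2.imwrite('pics/w3s.png',cv2.cvtColor(p[100:,120:520],cv2.COLOR_RGB2BGR))
E
```

```text
t4.6 [ 0.4053 -0.3243  0.0279] gap0.0398 gf0.0 [ 0.5 -0.  -0.4]
t5.0 [ 0.4053 -0.3242  0.0281] gap0.0129 gf40.7 [-0.6  1.4  4.9]
t5.7 [ 0.4044 -0.3236  0.1193] gap0.0129 gf40.2 [-0.3 -0.9 -0.6]
False
[ 0.549  0.386  0.055  2.038 -0.031  0.721 -1.74 ]
```

View pics/w3s.png

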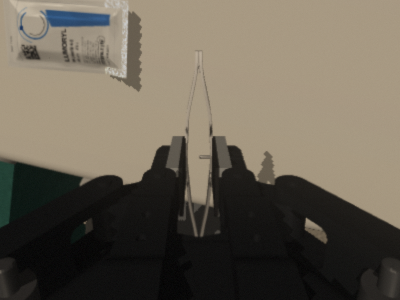

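The forceps are held square between the pads, with tips at (198,52) and (198,237) in the crop. I'll swing past the cabinet corner with a short radius, then place them.

```bash
cat >> look.py <<'E'
TR=np.array([.5975,.2814]); ty=np.radians(63.9); TX=np.array([np.cos(ty),np.sin(ty)]);TY=np.array([-TX[1],TX[0]])
def place(k,yaw,z,rel,along=0.,across=0.,N=None):
    q=TR+k*TY+along*TX+across*TY; R=Rz(yaw)
    movep([*q,.13],R); move_l([*q,z+.012],feed=.12); hit=move_l([*q,z],feed=.04,until_force=8); print('hit',hit); st()
    command_gripper(rel); sleep(.2); st(); move_l([*q,.13],feed=.12)
E
python3 - <<'E'
from look import *
np.set_printoptions(precision=3,suppress=True)
# held tips in tool frame
s,p,d,P=load('w3')
for uv in((198+120,52+100),(198+120,237+100)):
    c,r=ray('w3',uv); zz=s['position'][2]-.02; q=c+r*(zz-c[2])/r[2]; print('tip tool',s['tcp_rot'].T@(q-s['position']))
az=-.67; r=.43
j=None
for yaw in (az+np.pi/2,az-np.pi/2):
    jj=inverse_kinematics([r*np.cos(az),r*np.sin(az),.22],Rz(yaw)); print(yaw,jj)
    if jj is not None and (j is None or abs(jj[2])<abs(j[2])): j=jj
move_joints(j); st()
j=np.array(j); j[0]=-.45
move_joints(j); st()
q=TR-.055*TY
print(inverse_kinematics([*q,.13],Rz(ty)))
E
```

```text
tip tool [0.053 0.    0.02 ]
tip tool [-0.047  0.     0.02 ]
0.9007963267948965 [ 0.866  0.126 -0.317  2.111  0.05   0.912 -0.15 ]
-2.2407963267948965 None
t7.2 [ 0.337 -0.267  0.22 ] gap0.0125 gf40.2 [-0.1 -0.4  0. ]
t9.1 [0.344 0.258 0.22 ] gap0.0128 gf40.2 [ 0.   0.1 -0.4]
[-0.374  0.62  -0.097  1.59   0.07   0.936 -0.95 ]
```

```bash
python3 - <<'E'
from look import *
place(-.055,ty,.0325,.022,along=-.003)
movep([.52,.20,.26],Rz(ty)); snap('wrist','w4'); st(); snap('top','top1')
E
```

```text
hit False
t11.6 [0.6454 0.2544 0.0322] gap0.0123 gf40.2 [-0.6 -0.4 -0.8]
t12.1 [0.6456 0.2545 0.0326] gap0.0217 gf0.0 [-0.2  0.5  1.5]
t13.9 [0.5204 0.2001 0.2586] gap0.0222 gf0.0 [-0.4  0.6 -0.6]
```

View pics/w4.png

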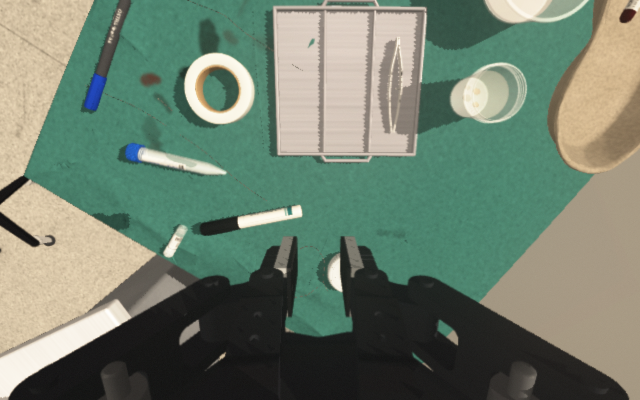

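The wrist view shows the forceps lying in the cup-side bay. The tube runs from (127,151) at the cap to (226,174) at the tip, and the marker from (201,229) at the cap to (301,211). The cup rim is centred at about (500,92), and the tray corners are at (275,8), (425,8), (416,155) and (278,155).

```bash
python3 - <<'E'
from look import *
np.set_printoptions(precision=4,suppress=True)
t=lambda u,v:(130+(u+.5)/3.1-.5,120+(v+.5)/3.1-.5)
D=dict(c0=((275,8),(133,235)),c1=((425,8),(230,68)),c2=((416,155),(392,150)),c3=((278,155),(297,322)),
 tubecap=((127,151),(186,503)),tubetip=((226,174),(282,404)),mcap=((201,229),(340,482)),mend=((301,211),(384,331)),cuprim=((500,92),(349,36)))
H=dict(c0=.009,c1=.009,c2=.009,c3=.009,tubecap=.011,tubetip=.011,mcap=.009,mend=.009,cuprim=.066)
W={}
for k,(a,b) in D.items():
    b=t(*b); p,e=tri('w4',a,'top0',b); A=onz('w4',a,H[k]);B=onz('top0',b,H[k]); W[k]=(A+B)/2
    print(k,p,'err%.4f'%e,A[:2],B[:2])
for a,b in(('tubecap','tubetip'),('mcap','mend')):
    q=W[b]-W[a]; print(a,(W[a]+W[b])/2,np.linalg.norm(q),np.arctan2(q[1],q[0]))
    c=(W[a]+W[b])/2
    for y in (0,np.pi): 
        y=np.arctan2(q[1],q[0])-y; print(y,inverse_kinematics([c[0],c[1],.03],Rz(y)))
print('cup', [dep('w4',(u,92)) for u in(500,522)])
E
```

```text
c0 [ 0.5605  0.3939 -0.0066] err0.0030 [0.5598 0.3869] [0.5579 0.3905]
c1 [0.7056 0.3148 0.0156] err0.0019 [0.7077 0.3151] [0.7084 0.3172]
c2 [0.6367 0.1712 0.0155] err0.0018 [0.6392 0.1695] [0.6375 0.1721]
c3 [0.4868 0.2446 0.0091] err0.0024 [0.4875 0.2437] [0.4861 0.2456]
tubecap [0.3331 0.3262 0.0253] err0.0026 [0.3239 0.3303] [0.3333 0.3287]
tubetip [0.4175 0.2529 0.0088] err0.0032 [0.419  0.2516] [0.4166 0.2539]
mcap [0.353  0.2029 0.0112] err0.0016 [0.3514 0.2033] [0.3534 0.2025]
mend [0.4804 0.17   0.015 ] err0.0029 [0.4804 0.1676] [0.4801 0.1717]
cuprim [0.72   0.2049 0.0702] err0.0027 [0.7237 0.2047] [0.7202 0.2048]
tubecap [0.3732 0.2911 0.011 ] 0.11769742699657806 -0.7101176078857616
-0.7101176078857616 [-1.4313  0.686   0.9073  2.2188 -0.9182  0.6792 -2.1376]
-3.8517102614755547 [-0.4922  0.51   -0.3203  2.1682  0.3219  0.5073 -0.197 ]
mcap [0.4163 0.1863 0.009 ] 0.13207865242909864 -0.2543700076213286
-0.2543700076213286 [-0.5667  0.4715  0.0654  2.2245 -0.0687  0.4473 -2.2716]
-3.395962661211122 [-0.2335  0.4953 -0.3421  2.2055  0.3456  0.4902  0.4717]
cup [array([0.7386, 0.2001, 0.0394]), array([0.7473, 0.1941, 0.0605])]
```

```bash
python3 - <<'E'
from look import *
pick(.4163,.1863,-3.396,.030,.045)
place(.055,ty,.0345,.030)
movep([.45,.26,.2],Rz(-3.852)); snap('wrist','w5')
pick(.3740,.2905,-3.852,.030,.045)
place(0,ty,.0345,.034)
movep([.47,.13,.24],Rz(ty)); snap('wrist','w6'); st()
E
```

```text
t16.6 [0.4166 0.1865 0.0303] gap0.0447 gf0.0 [ 0.7  0.1 -0.1]
t17.0 [0.4166 0.1864 0.0305] gap0.0149 gf41.0 [-1.3 -1.   5.4]
t17.8 [0.4158 0.1859 0.1194] gap0.0146 gf40.2 [ 0.2  0.  -1.3]
hit False
t20.5 [0.548  0.3055 0.0343] gap0.0147 gf40.2 [ 0.1  0.1 -0. ]
t21.0 [0.5481 0.3056 0.0346] gap0.0300 gf0.0 [-0.1  1.  -1. ]
t25.0 [0.3743 0.2908 0.0304] gap0.0449 gf0.0 [-0.2 -0.4  0.6]
t25.4 [0.3744 0.2908 0.0305] gap0.0152 gf39.2 [-1.4  0.3  4.9]
t26.1 [0.3736 0.2899 0.1193] gap0.0150 gf38.9 [-0.4  0.6 -0.3]
hit False
t28.3 [0.5974 0.2813 0.0343] gap0.0149 gf39.0 [-0.1 -0.4  0.3]
t28.8 [0.5975 0.2814 0.0345] gap0.0343 gf0.0 [0.6 1.2 0.7]
t30.7 [0.4706 0.1312 0.2393] gap0.0340 gf0.0 [0.  0.7 0. ]
```

View pics/w6.png

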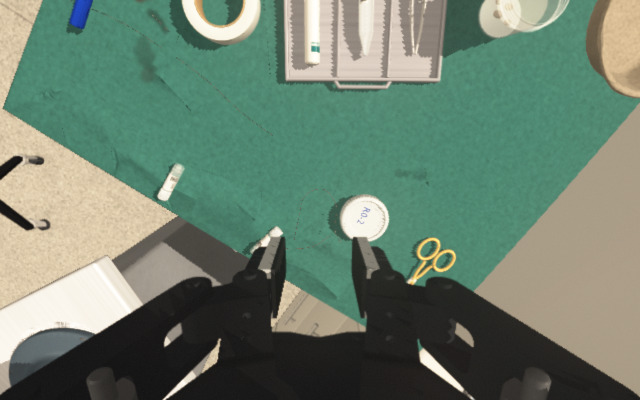

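All three tools lie in their bays. The lid's top centre is at (364,218), with the scissors close by at (435,258). I'll measure the lid and cup more closely.

```bash
python3 - <<'E'
from look import *
np.set_printoptions(precision=4,suppress=True)
print('lid',onz('w6',(364,218),.015),tri('w6',(364,218),'top0',(130+512/3.1,120+306/3.1)),'w6 depth',dep('w6',(364,218)))
for u in((428,245),(445,260),(412,280)): print('sc',onz('w6',u,.003))
movep([.66,.19,.25],Rz(ty)); snap('wrist','c1'); movep([.69,.14,.22],Rz(ty)); snap('wrist','c2'); st()
a,b=[cv2.imread(f'pics/c{i}.png') for i in(1,2)]
cv2.imwrite('pics/c12.png',np.vstack([a[0:300,120:640],b[0:300,120:640]]))
for y in(ty,.785): print(y,inverse_kinematics([.722,.205,.10],Rz(y)))
E
```

```text
lid [0.4996 0.0637 0.015 ] (array([0.5007, 0.0636, 0.0159]), np.float64(0.00235567504882729)) w6 depth [0.4996 0.0628 0.0126]
sc [ 0.5587 -0.0101  0.003 ]
sc [ 0.5713 -0.0398  0.003 ]
sc [ 0.5221 -0.0479  0.003 ]
t32.0 [0.6893 0.1394 0.2203] gap0.0341 gf0.0 [ 0.1  0.  -0.2]
1.1152653920243765 [-0.3621  0.7282  0.0473  1.4625 -0.0387  0.9518 -0.7599]
0.785 [-0.4039  0.7298  0.1149  1.4656 -0.094   0.9516 -1.0492]
```

View pics/c12.png

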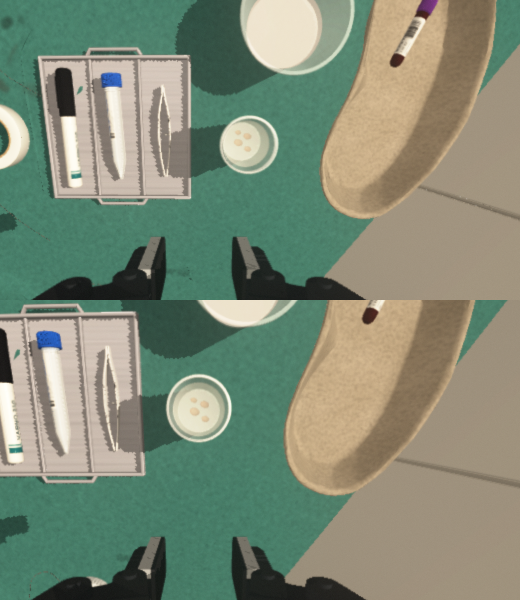

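The cup rim is centred at (369,144) in c1 and (319,107.5) in c2. The tools lie flat in their bays, and there is room around the cup for the fingers.

```bash
python3 - <<'E'
from look import *
np.set_printoptions(precision=4,suppress=True)
print('cup',tri('c1',(369,144),'c2',(319,107.5)),onz('c1',(369,144),.066),onz('c2',(319,107.5),.066))
R=Rz(ty)
movep([.4998,.0637,.14],R); command_gripper(.080)
h=move_l([.4998,.0637,.0255],feed=.08,until_force=12); print(h); st()
command_gripper(0.03,40); st(); move_l([.4998,.0637,.14]); st(); snap('wrist','l1')
E
```

```text
cup (array([0.7244, 0.2051, 0.0566]), np.float64(0.00013745634224615228)) [0.7233 0.2063 0.066 ] [0.7243 0.2048 0.066 ]
False
t35.0 [0.5002 0.0638 0.026 ] gap0.0800 gf0.0 [-1.   0.1 -0.1]
t35.4 [0.5    0.0638 0.0264] gap0.0555 gf41.0 [-2.2 -0.4  7.4]
t36.3 [0.4991 0.0636 0.1393] gap0.0556 gf42.3 [ 0.3 -0.2 -0.3]
```

View pics/l1.png

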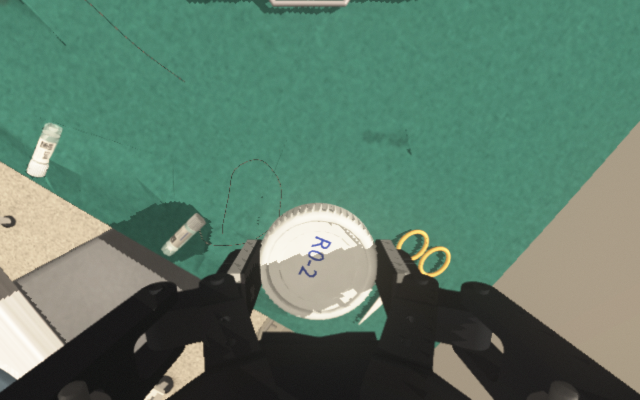

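The lid is gripped level, with its top face centred at about (319,264).

```bash
python3 - <<'E'
from look import *
np.set_printoptions(precision=4,suppress=True)
s,p,d,P=load('l1'); q=onz('l1',(319,264),s['position'][2]-.011); o=s['tcp_rot'].T@(q-s['position']); print('lid in tool',o)
R=Rz(ty); t=np.array([.7240,.2054])-(R@np.array([o[0],0,0]))[:2]
move_l([.4998,.0637,.17]); movep([*t,.17],R); move_l([*t,.105],feed=.1)
h=move_l([*t,.0915],feed=.02,until_force=4); print(h); st()
command_gripper(.070); sleep(.3); st(); move_l([*t,.18],feed=.08)
u=t-.06*np.array([np.cos(.3),np.sin(.3)])
movep([.69,.14,.22],R); snap('wrist','e1'); movep([.58,.12,.28],R); snap('wrist','e2'); snap('scene','e3'); st()
a,b=[cv2.imread(f'pics/e{i}.png') for i in(1,2)]
cv2.imwrite('pics/e12.png',np.vstack([a[0:300,120:640],b[0:300,120:640]]))
E
```

```text
lid in tool [0.0001 0.0012 0.011 ]
True
t39.1 [0.7238 0.2053 0.0924] gap0.0559 gf42.8 [-0.6 -0.5  4.9]
t39.7 [0.7231 0.2051 0.0912] gap0.0699 gf0.0 [-0.4 -0.1 -0.4]
t42.1 [0.5805 0.1209 0.2789] gap0.0700 gf0.0 [0.5 0.3 0.4]
```

View pics/e12.png

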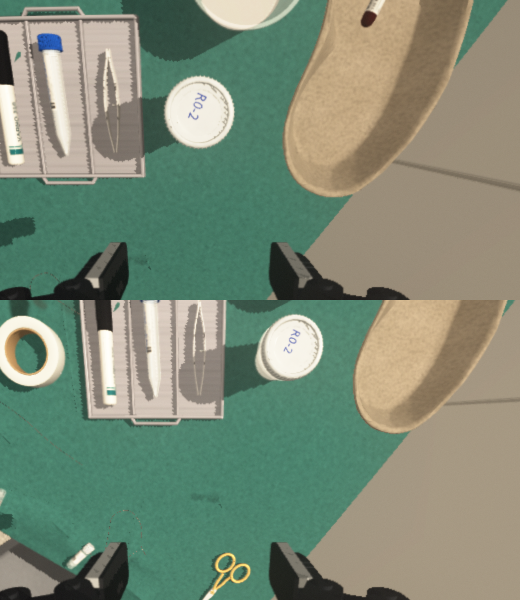

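View pics/e3.png

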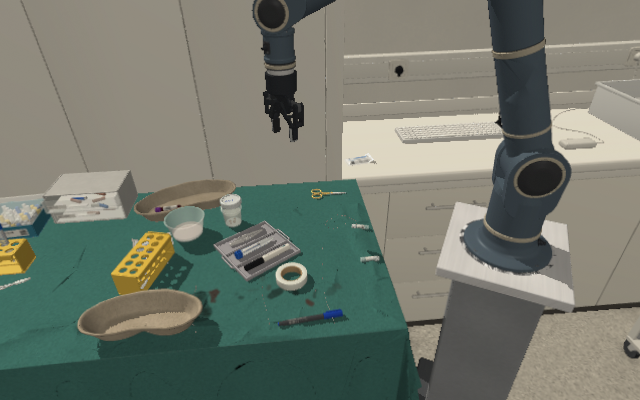

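The lid sits on the cup, centred at about (319,112) in e1. The tools are still in their bays and the tape hasn't moved. One quick numeric check, then I'll hand in.

```bash
python3 - <<'E'
from look import *
np.set_printoptions(precision=4,suppress=True)
print('lid top',onz('e1',(319,111),.081),tri('e1',(319,111),'e2',(412,45)))
for n,(a,b),z in(('marker',((64,68),(76,187)),.012),('tube',((112,72),(121,180)),.014),('forceps',((163,85),(167,177)),.01)):
    A,B=[onz('c1',(u+120,v),z)[:2] for u,v in(a,b)]; c=(A+B)/2-TR; e=A-B
    print(n,c@TX,c@TY,np.linalg.norm(e),np.arctan2(e@TY,e@TX))
print(finish_job())
E
```

```text
lid top [0.7238 0.2035 0.081 ] (array([0.7238, 0.2041, 0.0764]), np.float64(0.0010047323443724031))
marker -0.00028932417317041603 0.052884847328070264 0.13463226986583243 -0.002178876481157851
tube 0.001772305710982014 -0.0020157995852362284 0.12072794871413865 0.01832884802121866
forceps -0.0034303787203798647 -0.05707764697593093 0.10451655693226086 0.017163897286240164
the job is handed in; nothing more can be done
None
```

The job is handed in; the hand-in call returned no verdict. On the last measurements the marker, tube and forceps lie flat within 4 mm of their bay centres, the lid sits within about 2 mm of the cup's centre, and the tape and cup look unmoved.

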